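Nip a glass weighing bottle in its clamp with the coaxial coarse and fine knobs

TASK

Clamp the glass weighing bottle: turn the clamp's black outer ring clockwise (seen from above) until you feel the bone pad just press the bottle lightly against the cork (about 2 N, under 3.5 N), then tighten with the small brass inner knob alone, also clockwise, until the bottle is held at about 6 N. The bottle is fragile: never squeeze it with more than 10 N, leave it standing upright, let go of the knobs, and leave the weight, the boat and the forceps where they lie.

Things in the scene. Friction and masses are not known exactly. Their poses are not given: they have to be found in the camera images.
- plinth: Grey flat base plate of the clamp, fixed to the slab, 15 mm thick. Origin on the slab, directly under the common upright axis of the two knobs; its x axis points from the knobs towards the bottle's place, z up. The plate runs from x = -60 to +140 mm and y = -80 to +80 mm in this frame.
- coarse_ring: Black knurled outer knob (coarse), an unmarked upright cylinder of 56 mm diameter, 26 mm high; origin on the knob axis at its underside, 69 mm above the slab; top at 95 mm. Turned clockwise from above (against +z) it swings an aluminium jaw (30 to 44 mm above the slab) 1:1 towards the bottle; a bone pad on a spring sits on the jaw, 80 mm out from the axis. Stays where it is left.
- coarse_grip (a point): Point on the knob axis inside the ring, 83 mm above the slab (12 mm below the ring's top): grip the ring across its diameter here. The pad meets the bottle after 0.3 to 1.05 rad of clockwise turn, known only by feel or sight. Even drag of about 0.7 N m; once the bottle is on the cork the torque rises 0.08 N m per newton of squeeze, and squeeze rises about 64 N per rad of ring turn.
- fine_knob: Brass inner knob (fine) on the same axis, standing on the ring and carried round with it: 22 mm diameter cylinder, top 127 mm above the slab (32 mm above the ring's top); origin on the axis at the ring's top face. Turns clockwise from above to tighten, with a drag of about 0.08 N m; stays where it is left.
- fine_grip (a point): Point on the axis inside the fine knob, 121 mm above the slab, 6 mm below its top: grip the knob across its diameter here, so that the fingertips stay off the ring 26 mm below.
- fine_drive (a joint): Angle of the fine knob relative to the ring, rad; 0 at the start (slackened right off), grows when turned clockwise seen from above, up to 3. Each rad swings the pad on by 0.1 rad (8 mm), which adds about 6.4 N of squeeze once the bottle is pressed on the cork.
- bottle: Low glass weighing bottle with ground stopper, loose, 36 mm diameter, 54 mm high over the stopper knob, about 40 g (0.2 to 0.6 N slides it), standing on the plinth (its foot is 15 mm above the slab), about 80 mm out along the plinth's x axis, a few mm clear of the cork at the start. Origin at the centre of its underside.
- anvil: Fixed aluminium stop block faced with cork, 44 mm wide, 38 mm high, on the plinth. Origin on the plinth's top at the foot of the cork face's middle, 80 mm out along the plinth's x axis and 18 mm to -y; the face looks to the plinth's +y. The pad presses the bottle on to it; the squeeze is the force of the bottle on this block.
- weight: Brass cylinder weight with a small knob, 26 mm diameter, 43 mm high, loose on the slab; leave alone. Origin at the centre of its underside.
- boat: Small open aluminium weighing boat, 60 x 45 x 12 mm, loose on the slab; leave alone. Origin at the centre of its underside.
- forceps: Brass forceps with bone tips, 115 mm long, lying on the slab, tips to its +x; leave alone. Origin on the slab near the middle.

How it is judged:
On the way, in this order (a step that is already met when the one before it is completed fails the run):
1. the ring, held in the fingers, has brought the pad up: the bottle presses on the cork with 0.4 to 3.5 N, the fine knob still slack (under 0.1 rad) (contact force between bottle and anvil between 0.4 and 3.5 N and contact force between the fingers and coarse_ring above 1 N and value of joint fine_drive below 0.1 rad), for 0.2 s.
2. the fine knob, held in the fingers, has been tightened (over 0.2 rad) until the squeeze is 4 to 8 N (contact force between bottle and anvil between 4 and 8 N and contact force between the fingers and fine_knob above 1 N and value of joint fine_drive above 0.2 rad), for 0.2 s.
At the end, for the whole second after the job is handed in: The bottle stands upright (within 0.1 rad) and at rest on the plinth, against the cork, squeezed with 4 to 8 N, the fine knob turned by more than 0.2 rad from slack, knobs released (contact force between bottle and anvil between 4 and 8 N and value of joint fine_drive above 0.2 rad and angle between bottle's own z axis and vertical below 0.1 rad and linear speed of bottle below 0.01 m/s and z of bottle in the frame of plinth below 0.019 m and horizontal distance between bottle and anvil below 0.03 m); the robot touches nothing.
It fails at once if the bottle is squeezed with more than 10 N (contact force between bottle and anvil above 10 N).
It fails at once if the bottle is squeezed with more than 3.5 N by the coarse ring, the fine knob not yet turned (contact force between bottle and anvil above 3.5 N and value of joint fine_drive below 0.02 rad).
It fails at once if the bottle is tipped (angle between bottle's own z axis and vertical above 0.35 rad).
It fails at once if the weight, boat or forceps are moved more than 20 mm (distance of any of weight, boat, forceps from where it was at the start of the episode above 0.02 m).
It also fails if it takes over 72 s, if anything falls off the work surface, if the arm or the gripper's body presses on something with over 40 N, if the wrist force passes 120 N, or if a joint passes its speed limit or range.

ROBOT

A 7-joint arm with a two-finger parallel gripper is mounted at the origin on the work surface. World frame = base frame: x ahead of the robot, y to its left, z up, the work surface at z = 0. Lengths are in m, angles in rad, forces in N, time in s.
With the tool pointing down it reaches from about 0.425 to 0.875 m from the base axis. Payload 4.7 kg.
Tool frame: the origin (TCP) lies at the very end of the fingers, on their centre line; the grasp point (between the pads) lies 19 mm behind it (ctrl.grasp_offset is the distance from the TCP to the grasp point, in m); z points along the fingers, y is the direction in which the jaws open and shut (so a half turn about z gives the same grasp; the last joint's range is limited). The gripper opens to 87 mm and grips with 3 to 60 N. Pads are 19 mm wide; open, the fingers measure 117 mm over their backs; the gripper's body (75 mm by 190 mm) begins 51 mm behind the grasp point.
Start: joints at [1.176, 0.321, -0.07, 1.45, 0.023, 1.371, -0.057], TCP at [0.258, -0.596, 0.223] pointing down, gripper open.
Joint ranges: [-2.86, 2.86], [-0.3, 2.09], [-1.38, 1.24], [0.06, 2.45], [-1.56, 4.7], [0.09, 2.05], [-2.69, 2.69]. Speed limits (rad/s): [2.57, 2.57, 3.14, 3.14, 3.14, 3.14, 3.14].

INTERFACE

Orientations are given as a rotation vector (axis times angle).
In Python, from bench import ctrl gives the robot as it stands.
- The arm moves only by the shell command python3 -m creep 'ROWS' [FORCE]. ROWS is JSON, a list that holds one entry, the list of rows, each a list of 7 numbers: the opening, from 0 (shut) to 1 (fully open), then the shift along the tool's x, y, z in mm, then the turn, a rotation vector about the tool's x, y, z in rad. In form: [[[grip, dx, dy, dz, rx, ry, rz], ...]]. A call has 1 to 5 rows; each row is the pose to reach, as a shift and turn from the pose commanded when the call began, along the tool's axes at that moment; what a row does not reach only later rows make up. A row lasts 1/10 s, in which the tool goes at most 50 mm and 8.59 degrees, less where a joint would pass 70% of its speed; a pose out of reach is approached as far as the arm can. A call with a gripper value outside its range is refused whole. The fingers move at their own pace and stop on an object; FORCE is the grip in N (left out, the last holds). Time passes only in rows, so rows that repeat a pose let the fingers close. It gives the time, the measured TCP pose, the force and the opening at its end, in the units of the state.
- ctrl.get_state(): the state, without advancing time (a new reading comes with each control period).
- ctrl.get_image(name): name is "scene" or "top"; returns the picture (480x640x3 uint8, red, green, blue); there is no depth.
- ctrl.camera_params(name): a dict with "K" (3x3 intrinsics, pixels), "pose" (4x4, takes a point from camera to world coordinates). Camera axes: x right, y down, z forward; pixel columns grow to the right and rows downward; lengths in m; the calibration is good to about 2 mm. A picture is of the moment at which its call begins. camera_params takes no time and is no camera call.
- ctrl.close_job(): hands the job in, once; it reports no verdict.
The state is a dict: "time": time; "joint_positions": joint angles; "qd": joint speeds; "joint_torque": joint torques, N m; "position": TCP position; "tool_rot": TCP orientation; "ft_force": force on the tool from outside, world axes, zero at the start; "torque": the same for the moment, N m; "grip_width": opening from 0.0 (shut) to 1.0 (fully open).
Only numpy, scipy, OpenCV 4.12 (cv2) and the standard library are available. Lean on these libraries where they do the work, as an engineer would, in place of code of your own. Each camera call takes 0.05 s, during which the arm holds its last target. There are 200 camera calls.

## Working session

There is one attempt and no reset: what is moved stays moved. The work goes in short steps, Python scripts to look and compute and a shell command to move; the robot and the scene stay as the last step left them, time stands still between calls to the robot, and variables do not carry over. Pictures are saved under pics/ and viewed, about 8 in all and at most 12, crops included, and the job is handed in when it is done.

```bash
ls; mkdir -p pics; python3 - <<'E'
from bench import ctrl
import cv2, numpy as np
for n in("scene","top"):
    im=ctrl.get_image(n); cv2.imwrite(f"pics/{n}0.png",im[:,:,::-1])
    p=ctrl.camera_params(n); print(n,np.round(p["K"],1).tolist(),np.round(p["pose"],4).tolist())
print(ctrl.get_state(), ctrl.grasp_offset)
E
```

```text
pics
scene [[599.8, 0.0, 311.9], [0.0, 599.8, 242.7], [0.0, 0.0, 1.0]] [[-0.8664, 0.3158, -0.3869, 0.923], [0.499, 0.5173, -0.6953, 0.7384], [-0.0194, -0.7954, -0.6057, 0.6929], [0.0, 0.0, 0.0, 1.0]]
top [[590.2, 0.0, 328.5], [0.0, 590.2, 237.5], [0.0, 0.0, 1.0]] [[-0.018, -0.9877, 0.1556, 0.4473], [-0.9997, 0.0207, 0.0161, 0.05], [-0.0191, -0.1552, -0.9877, 0.9915], [0.0, 0.0, 0.0, 1.0]]
{'time': 0.1, 'joint_positions': array([ 1.17611553,  0.32174353, -0.07012476,  1.4515414 ,  0.0226091 ,
        1.37079775, -0.05689238]), 'qd': array([-8.76607590e-04, -1.11812684e-03,  1.48673750e-03, -3.09037502e-03,
       -9.34963720e-05,  1.39527669e-03,  6.06495417e-04]), 'joint_torque': array([-1.71807174e-04, -4.92571557e+01, -4.05735550e-01, -3.13396668e+01,
       -6.41230540e-02,  3.95461684e-02,  6.22866060e-05]), 'position': array([ 0.25814972, -0.59600463,  0.22158049]), 'tool_rot': array([-3.07456380e+00, -6.37431077e-01,  6.78509858e-04]), 'ft_force': array([-0.10760855, -0.16302549,  0.78005179]), 'torque': array([ 0.02494039,  0.00728002, -0.03669226]), 'grip_width': 0.9998645224780023} 0.0187
```

View pics/top0.png

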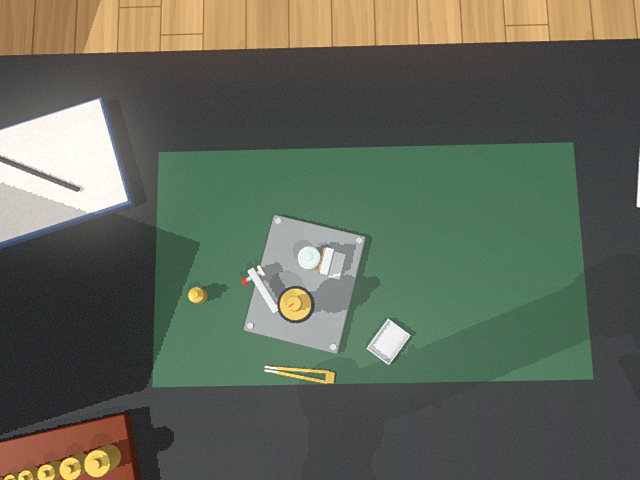

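View pics/scene0.png

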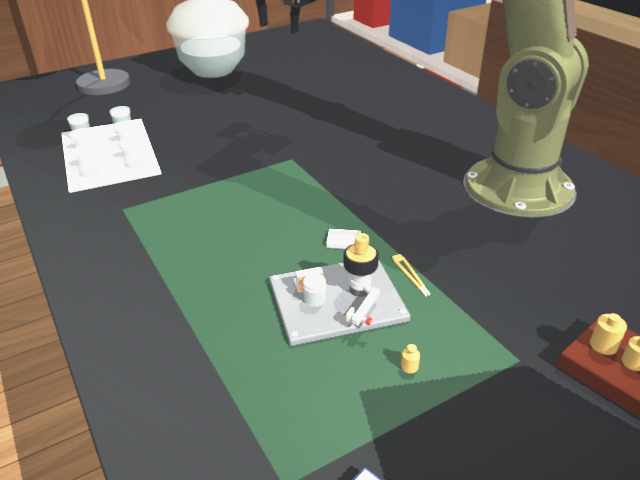

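The top view shows the knobs at about (296,304), the jaw tip at (252,270), the bottle at (309,258) and the anvil at (333,262). The weight is at (197,295), the boat at (389,341) and the forceps at (300,374). Next I measure these.

```bash
cat > h.py <<'E'
from bench import ctrl
import numpy as np, cv2
def cast(n,uv,z):
    p=ctrl.camera_params(n); T=np.array(p["pose"]); d=T[:3,:3]@np.linalg.inv(p["K"])@[*uv,1.]; o=T[:3,3]
    return o+d*(z-o[2])/d[2]
def proj(n,X):
    p=ctrl.camera_params(n); T=np.array(p["pose"]); c=T[:3,:3].T@(np.array(X)-T[:3,3]); q=np.array(p["K"])@c; return q[:2]/q[2]
E
python3 - <<'E'
from h import *
im=cv2.imread("pics/top0.png"); hsv=cv2.cvtColor(im,cv2.COLOR_BGR2HSV)
# plinth = not green region inside mat
m=((hsv[...,1]<60)).astype(np.uint8); r=np.zeros_like(m); r[205:360,235:372]=1; m*=r
green=cv2.inRange(hsv,(45,60,20),(95,255,255)); m=(((green==0)&(r>0))*255).astype(np.uint8)
m=cv2.morphologyEx(m,cv2.MORPH_OPEN,np.ones((15,15)))
c=max(cv2.findContours(m,0,1)[0],key=cv2.contourArea); rect=cv2.minAreaRect(c); b=cv2.boxPoints(rect); print("box px",rect,b.tolist())
W=np.array([cast("top",q,.015) for q in b]); print(np.round(W,4)); print([round(float(np.linalg.norm(W[i]-W[i-1])),4) for i in range(4)], "centre",W.mean(0))
br=cv2.inRange(hsv,(15,110,90),(35,255,255)); n,l,s,ce=cv2.connectedComponentsWithStats(br)
for i in range(1,n):
    if s[i,4]>80: print(s[i],ce[i])
g=cv2.resize(im[205:365,235:375],None,fx=5,fy=5,interpolation=cv2.INTER_CUBIC)[:800]
s0=cv2.imread("pics/scene0.png")[215:355,255:425]
cv2.imwrite("pics/c1.png",cv2.resize(np.hstack([im[205:345,235:375],s0]),None,fx=2.58,fy=2.58,interpolation=cv2.INTER_CUBIC))
for z in(.095,.127): print(z,cast("top",(296,304),z))
E
```

```text
box px ((303.26470947265625, 282.9411926269531), (101.3798828125, 121.99542236328125), 14.03624439239502) [[239.2941131591797, 329.82354736328125], [268.88238525390625, 211.47061157226562], [367.23529052734375, 236.058837890625], [337.64703369140625, 354.4117736816406]]
[[0.451  0.2149 0.015 ]
 [0.6478 0.1659 0.015 ]
 [0.6022 0.0011 0.015 ]
 [0.4087 0.0545 0.015 ]]
[0.1659, 0.2028, 0.171, 0.2008] centre [0.5274069  0.10909554 0.015     ]
[    0     0   640    56 30066] [300.93677243  23.2965476 ]
[188 287  19  16 247] [196.96761134 294.65991903]
[279 289  32  31 777] [295.00900901 303.96396396]
[277 367  58  17 438] [307.76712329 373.89726027]
[   0  445  121   35 2068] [ 73.51547389 465.80077369]
0.095 [0.48774983 0.11561189 0.095     ]
0.127 [0.48630599 0.11327161 0.127     ]
```

View pics/c1.png

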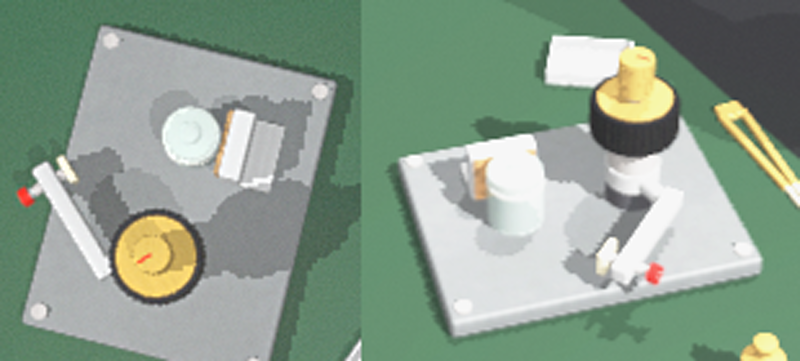

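The crop shows the ring centre at top-image pixel (296.2,304.4) and the fine knob's top at (293.1,302.7). In the scene view the fine knob's top is at (362,236.7). I'll cross-check these and the angles.

```bash
cat >> h.py <<'E'
from scipy.spatial.transform import Rotation as Ro
def go(xyz,yaw,quiet=0):
    s=ctrl.get_state(); R=Ro.from_rotvec(s["tool_rot"]); y=np.radians(yaw)
    # tool y at yaw, z down, x = y cross z
    Y=np.array([np.cos(y),np.sin(y),0]);Z=np.array([0,0,-1.]);T=Ro.from_matrix(np.c_[np.cross(Y,Z),Y,Z])
    print("shift mm",np.round(R.inv().apply(np.array(xyz)-s["position"])*1e3,1),"turn",np.round((R.inv()*T).as_rotvec(),3))
def st():
    s=ctrl.get_state(); Y=Ro.from_rotvec(s["tool_rot"]).as_matrix(); 
    print("t",round(s["time"],2),"p",np.round(s["position"],4),"yaw",round(float(np.degrees(np.arctan2(Y[1,1],Y[0,1]))),2),"tilt",np.round(Y[:2,2],3),"F",np.round(s["ft_force"],2),"M",np.round(s["torque"],3),"w",round(s["grip_width"],3),"j",np.round(s["joint_positions"],2))
E
python3 - <<'E'
from h import *
print("ring top",cast("top",(296.2,304.4),.095),"fine top",cast("top",(293.1,302.7),.127),"scene fine",cast("scene",(362,236.7),.127))
pads=cast("top",(260.6,270.1),.037); ps=cast("scene",((606-361)/2.58+255,257/2.58+215),.037)
bt=cast("top",(190/2.58+235,132/2.58+205),.069); bs=cast("scene",((516-361)/2.58+255,162/2.58+215),.066)
an=cast("top",(219/2.58+235,147/2.58+205),.053)
print("pad",pads,ps,"bottle",bt,bs,"cork mid",an)
A=np.array([.487,.115])
for n,q in(("pad",pads),("pad_s",ps),("bot",bt),("bot_s",bs),("cork",an)): d=q[:2]-A; print(n,np.hypot(*d),np.degrees(np.arctan2(d[1],d[0])))
st(); go((.52,-.35,.25),75)
E
```

```text
ring top [0.48714238 0.11531476 0.095     ] fine top [0.48827265 0.11749011 0.127     ] scene fine [0.4864338  0.11626809 0.127     ]
pad [0.54630555 0.17698459 0.037     ] [0.54572805 0.17642691 0.037     ] bottle [0.56351664 0.09686433 0.069     ] [0.56458489 0.10171922 0.066     ] cork mid [0.555797   0.07980185 0.053     ]
pad 0.08578599829572449 46.26533600471833
pad_s 0.08498381074603455 46.286733079863005
bot 0.07863649695736744 -13.333970336655497
bot_s 0.07871337165346193 -9.713600806308323
cork 0.07727831149317657 -27.095346119764873
t 0.1 p [ 0.2581 -0.596   0.2216] yaw -66.57 tilt [-0.001  0.002] F [-0.11 -0.16  0.78] M [ 0.025  0.007 -0.037] w 1.0 j [ 1.18  0.32 -0.07  1.45  0.02  1.37 -0.06]
shift mm [ 338.1 -121.7  -28.2] turn [-1.000e-03 -2.000e-03 -2.471e+00]
```

```bash
python3 -m creep '[[[1,338,-122,-28,0,0,-0.75],[1,338,-122,-28,0,0,-0.75],[1,338,-122,-28,0,0,-0.75],[1,338,-122,-28,0,0,-0.75],[1,338,-122,-28,0,0,-0.75]]]'; python3 -c "
from h import *
st(); go((.54,-.12,.25),75)"
```

```text
time: 0.6
position: [0.4408, -0.4239, 0.2418]
tool_rot: [-2.623, -1.728, 0.0]
ft_force: [0.7, -0.1, -0.4]
grip_width: 1.001
t 0.6 p [ 0.4408 -0.4239  0.2418] yaw -23.26 tilt [-0.  0.] F [ 0.7  -0.07 -0.4 ] M [-0.065 -0.133  0.015] w 1.001 j [ 0.97  0.25 -0.3   1.52  0.07  1.39  0.26]
shift mm [318.4 -28.9  -8.2] turn [-0.    -0.    -1.715]
```

```bash
python3 -m creep '[[[1,318,-29,-8,0,0,-0.75],[1,318,-29,-8,0,0,-0.75],[1,318,-29,-8,0,0,-0.75],[1,318,-29,-8,0,0,-0.75],[1,318,-29,-8,0,0,-0.75]]]'; python3 -c "
from h import *
st(); go((.487,.116,.20),75)"
```

```text
time: 1.1
position: [0.5187, -0.1865, 0.248]
tool_rot: [-1.808, -2.569, 0.001]
ft_force: [1.8, -1.1, 0.8]
grip_width: 1.005
t 1.1 p [ 0.5187 -0.1865  0.248 ] yaw 19.71 tilt [-0. -0.] F [ 1.82 -1.14  0.84] M [-0.035 -0.224  0.061] w 1.005 j [ 0.78  0.13 -0.53  1.65  0.07  1.38  0.59]
shift mm [295.5  72.2  47.9] turn [-0.001 -0.    -0.965]
```

```bash
python3 -m creep '[[[1,295,72,48,0,0,-0.75],[1,295,72,48,0,0,-0.75],[1,295,72,48,0,0,-0.75],[1,295,72,48,0,0,-0.75],[1,295,72,48,0,0,-0.75]]]'; python3 -c "
from h import *
st(); go((.487,.116,.20),75)"
```

```text
time: 1.6
position: [0.4936, 0.059, 0.2087]
tool_rot: [0.742, 3.052, -0.001]
ft_force: [0.9, -0.4, -0.3]
grip_width: 1.0
t 1.6 p [0.4936 0.059  0.2087] yaw 62.67 tilt [ 0.    -0.001] F [ 0.88 -0.39 -0.32] M [ 0.009 -0.177 -0.038] w 1.0 j [ 0.58  0.04 -0.76  1.82  0.03  1.3   0.9 ]
shift mm [32.1 47.6  8.7] turn [-0.001  0.    -0.215]
```

```bash
python3 -m creep '[[[1,32,48,9,0,0,-0.21],[1,32,48,9,0,0,-0.21],[1,32,48,9,0,0,-0.21],[1,32,48,9,0,0,-0.21]]]'; python3 - <<'E'
from h import *
st(); go((.487,.116,.064),75)
a=ctrl.get_image("top")[185:365,215:395,::-1]; b=ctrl.get_image("scene")[160:340,250:430,::-1]
cv2.imwrite("pics/c2.png",cv2.resize(np.hstack([a,b]),None,fx=2.2,fy=2.2,interpolation=cv2.INTER_CUBIC))
E
```

```text
time: 2.0
position: [0.4884, 0.1135, 0.1999]
tool_rot: [-0.431, -3.112, 0.001]
ft_force: [0.2, -0.2, -1.5]
grip_width: 1.003
t 2.0 p [0.4884 0.1135 0.1999] yaw 74.23 tilt [-0.    -0.001] F [ 0.21 -0.16 -1.45] M [ 0.041 -0.195  0.021] w 1.003 j [ 0.52  0.06 -0.82  1.82  0.05  1.28  0.98]
shift mm [  2.    2.2 135.9] turn [-0.001 -0.    -0.013]
```

View pics/c2.png

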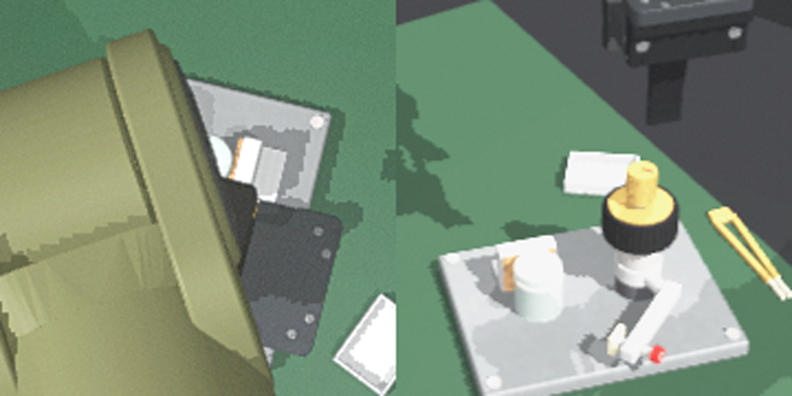

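The top view is mostly hidden by the arm. The scene view shows one finger tip at about (372,214), in line with the other. I check that projection before going down.

```bash
python3 - <<'E'
from h import *
st()
p=ctrl.get_state()["position"]; d=np.array([np.cos(np.radians(74.2)),np.sin(np.radians(74.2)),0])
for k in(.0435,.058,-.0435): print(k,proj("scene",p+k*d))
print("knob axis .127",proj("scene",(.487,.116,.127)))
E
python3 -m creep '[[[1,2,2,100,0,0,0],[1,2,2,100,0,0,0],[1,2,2,136,0,0,0],[1,2,2,136,0,0,0],[1,2,2,136,0,0,0]]]'; python3 -c "
from h import *
st(); go((.487,.116,.064),75)"
```

```text
t 2.1 p [0.4887 0.1127 0.2001] yaw 74.13 tilt [-0.    -0.001] F [ 0.27 -0.14  0.34] M [ 0.069 -0.123 -0.001] w 1.0 j [ 0.52  0.06 -0.82  1.82  0.05  1.28  0.98]
0.0435 [370.1546039  212.76509904]
0.058 [373.39744157 218.29804223]
-0.0435 [352.33283553 182.35752328]
knob axis .127 [361.60515353 236.72527284]
time: 2.6
position: [0.4874, 0.1163, 0.0647]
tool_rot: [-0.43, -3.111, -0.0]
ft_force: [0.3, 0.5, 0.5]
grip_width: 1.002
t 2.6 p [0.4874 0.1163 0.0647] yaw 74.25 tilt [-0.001  0.   ] F [0.26 0.47 0.55] M [ 0.127 -0.207 -0.009] w 1.002 j [ 0.46  0.23 -0.81  1.97  0.2   1.02  0.85]
shift mm [ 0.3 -0.4  0.7] turn [ 0.    -0.001 -0.013]
```

```bash
python3 -m creep '[[[0.55,0,0,0,0,0,0],[0.55,0,0,0,0,0,0],[0.55,0,0,0,0,0,0],[0.55,0,0,0,0,0,0],[0.55,0,0,0,0,0,0]]]' 15; python3 -c "
from h import *
st()"; python3 -m creep '[[[0.3,0,0,0,0,0,0],[0.3,0,0,0,0,0,0],[0.3,0,0,0,0,0,0],[0.3,0,0,0,0,0,0],[0.3,0,0,0,0,0,0]]]' 60; python3 -c "
from h import *
st()"
```

```text
time: 3.1
position: [0.4871, 0.1162, 0.0647]
tool_rot: [0.427, 3.112, -0.003]
ft_force: [-0.9, 1.6, 7.6]
grip_width: 0.643
t 3.1 p [0.4871 0.1162 0.0647] yaw 74.36 tilt [ 0.    -0.002] F [-0.85  1.64  7.59] M [ 0.817 -0.027 -0.004] w 0.643 j [ 0.46  0.23 -0.81  1.97  0.2   1.02  0.85]
time: 3.6
position: [0.4871, 0.1164, 0.0647]
tool_rot: [0.427, 3.112, -0.002]
ft_force: [-1.3, -2.3, 6.4]
grip_width: 0.629
t 3.6 p [0.4871 0.1164 0.0647] yaw 74.37 tilt [ 0.    -0.002] F [-1.26 -2.3   6.36] M [-0.671  0.277  0.108] w 0.629 j [ 0.46  0.23 -0.81  1.97  0.2   1.02  0.85]
```

```bash
python3 -m creep '[[[0.3,0,0,0,0,0,0.03],[0.3,0,0,0,0,0,0.06],[0.3,0,0,0,0,0,0.09],[0.3,0,0,0,0,0,0.12],[0.3,0,0,0,0,0,0.15]]]' >/dev/null; python3 -c "
from h import *
st()"; python3 -m creep '[[[0.3,0,0,0,0,0,0.02],[0.3,0,0,0,0,0,0.04],[0.3,0,0,0,0,0,0.06],[0.3,0,0,0,0,0,0.08],[0.3,0,0,0,0,0,0.1]]]' >/dev/null; python3 - <<'E'
from h import *
st()
a=ctrl.get_image("scene")[160:340,250:430,::-1]
cv2.imwrite("pics/c3.png",cv2.resize(a,None,fx=3,fy=3,interpolation=cv2.INTER_CUBIC))
E
```

```text
t 4.1 p [0.4871 0.1163 0.0647] yaw 65.83 tilt [ 0.    -0.002] F [-2.74 -3.4   6.3 ] M [-0.667  0.269  0.655] w 0.634 j [ 0.44  0.23 -0.79  1.97  0.19  1.02  0.71]
t 4.6 p [0.4871 0.1163 0.0647] yaw 60.12 tilt [ 0.    -0.002] F [-1.51 -4.13  5.65] M [-0.787  0.26   0.683] w 0.63 j [ 0.42  0.22 -0.78  1.97  0.19  1.02  0.61]
```

View pics/c3.png

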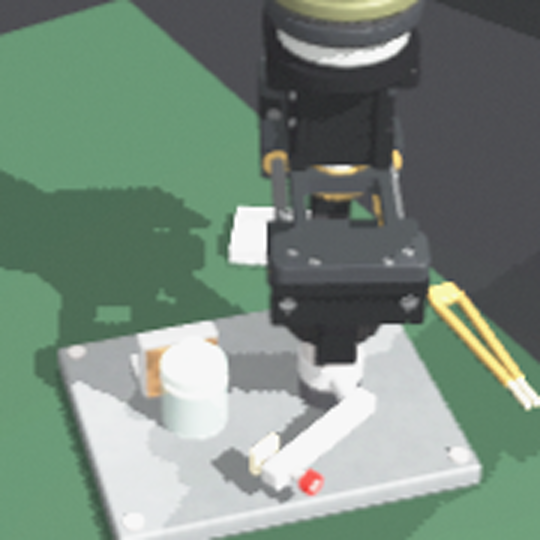

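The view shows the pad at (338,311) and the bottle at (315,290), with the jaw following the ring. Ring drag reads about 0.67 N m. I measure the remaining gap and carry on.

```bash
python3 - <<'E'
from h import *
q=cast("scene",(338,310.7),.037); d=q[:2]-[.487,.1163]; print(q,np.hypot(*d),np.degrees(np.arctan2(d[1],d[0])))
E
for i in 1 2; do python3 -m creep '[[[0.3,0,0,0,0,0,0.015],[0.3,0,0,0,0,0,0.03],[0.3,0,0,0,0,0,0.045],[0.3,0,0,0,0,0,0.06],[0.3,0,0,0,0,0,0.075]]]' >/dev/null; python3 -c "
from h import *
st()"; done;  python3 - <<'E'
from h import *
a=ctrl.get_image("scene")[160:340,250:430,::-1]
cv2.imwrite("pics/c4.png",cv2.resize(a,None,fx=3,fy=3,interpolation=cv2.INTER_CUBIC))
E
```

```text
[0.55703573 0.1593834  0.037     ] 0.08222641553980335 31.598295202120728
t 5.15 p [0.4871 0.1163 0.0647] yaw 55.84 tilt [ 0.    -0.002] F [-1.52 -4.17  6.05] M [-0.733  0.271  0.696] w 0.632 j [ 0.42  0.22 -0.77  1.97  0.18  1.02  0.54]
t 5.65 p [0.4871 0.1163 0.0647] yaw 51.54 tilt [ 0.    -0.002] F [-2.26 -2.82  5.7 ] M [-0.769  0.272  0.682] w 0.634 j [ 0.41  0.22 -0.75  1.97  0.18  1.01  0.47]
```

View pics/c4.png

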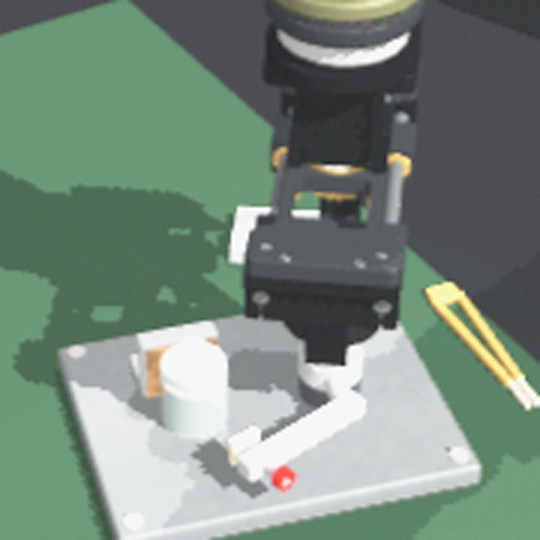

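The pad is at about (332,308) with a gap left to the bottle, and the torque is still at baseline. I go on in smaller steps.

```bash
python3 -m creep '[[[0.3,0,0,0,0,0,0.015],[0.3,0,0,0,0,0,0.03],[0.3,0,0,0,0,0,0.045],[0.3,0,0,0,0,0,0.06],[0.3,0,0,0,0,0,0.075]]]' >/dev/null; python3 -c "
from h import *
st()"
python3 -m creep '[[[0.3,0,0,0,0,0,0.01],[0.3,0,0,0,0,0,0.02],[0.3,0,0,0,0,0,0.03],[0.3,0,0,0,0,0,0.04],[0.3,0,0,0,0,0,0.05]]]' >/dev/null; python3 - <<'E'
from h import *
st()
a=ctrl.get_image("scene")[160:340,250:430,::-1]
cv2.imwrite("pics/c5.png",cv2.resize(a,None,fx=3,fy=3,interpolation=cv2.INTER_CUBIC))
E
```

```text
t 6.2 p [0.4871 0.1163 0.0647] yaw 47.24 tilt [ 0.    -0.002] F [-1.5  -3.04  5.81] M [-0.809  0.337  0.714] w 0.626 j [ 0.4   0.22 -0.74  1.97  0.18  1.01  0.39]
t 6.7 p [0.487  0.1162 0.0647] yaw 44.39 tilt [ 0.    -0.002] F [-0.96 -3.1   6.36] M [-0.756  0.331  0.742] w 0.629 j [ 0.39  0.22 -0.74  1.97  0.17  1.01  0.35]
```

View pics/c5.png

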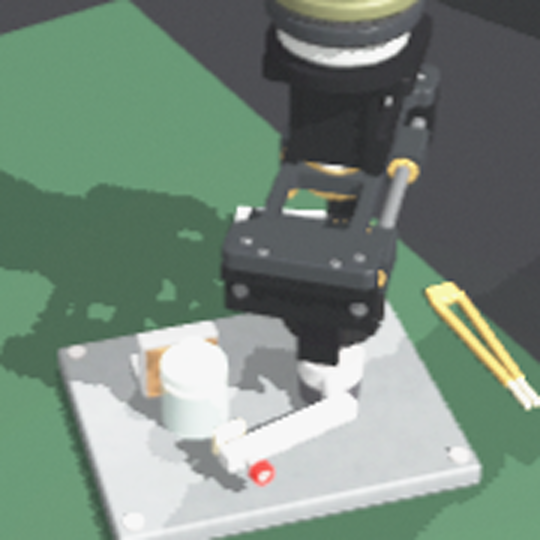

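Pad now at about (327,306), some 3–5 mm off the bottle. From here each step also logs an averaged torque and the bottle's image shift.

```bash
cat > feel.py <<'E'
from h import *
import os
M=[];ims=[];F=[]
for i in range(4):
    ims.append(ctrl.get_image("scene")); s=ctrl.get_state(); M.append(s["torque"][2]);F.append(s["ft_force"])
g=np.mean(ims,0).mean(2).astype(np.float32)
b=g[265:309,300:327]   # bottle only
st(); print("Mz",np.round(M,3),"mean",round(np.mean(M),3))
if not os.path.exists("ref.npy"): np.save("ref.npy",g)
r=np.load("ref.npy"); w=np.eye(2,3,dtype=np.float32)
try:
    # stopper/upper bottle patch, away from the pad
    cc,w=cv2.findTransformECC(r[270:302,300:322],g[270:302,300:322],w,cv2.MOTION_TRANSLATION); print("bottle px shift",np.round(w[:,2],2),"cc",round(cc,3))
except cv2.error as e: print("ecc fail")
E
python3 feel.py
python3 -m creep '[[[0.3,0,0,0,0,0,0.01],[0.3,0,0,0,0,0,0.02],[0.3,0,0,0,0,0,0.03],[0.3,0,0,0,0,0,0.03]]]' >/dev/null; python3 feel.py
python3 -m creep '[[[0.3,0,0,0,0,0,0.01],[0.3,0,0,0,0,0,0.02],[0.3,0,0,0,0,0,0.03],[0.3,0,0,0,0,0,0.03]]]' >/dev/null; python3 feel.py
```

```text
t 6.95 p [0.487  0.1162 0.0647] yaw 44.38 tilt [ 0.    -0.002] F [-1.92 -3.59  6.43] M [-0.771  0.386  0.579] w 0.628 j [ 0.39  0.22 -0.74  1.97  0.17  1.01  0.35]
Mz [0.561 0.556 0.592 0.579] mean 0.572
bottle px shift [0. 0.] cc 1.0
t 7.55 p [0.4871 0.1162 0.0647] yaw 42.66 tilt [ 0.    -0.002] F [-1.11 -3.44  6.08] M [-0.831  0.355  0.525] w 0.63 j [ 0.39  0.22 -0.73  1.97  0.17  1.01  0.32]
Mz [0.556 0.549 0.547 0.525] mean 0.544
bottle px shift [-0.  0.] cc 1.0
t 8.15 p [0.487  0.1162 0.0647] yaw 40.94 tilt [-0.    -0.002] F [-1.92 -3.89  6.32] M [-0.781  0.369  0.534] w 0.633 j [ 0.38  0.22 -0.73  1.97  0.17  1.01  0.29]
Mz [0.538 0.532 0.592 0.534] mean 0.549
bottle px shift [-0.   -0.01] cc 1.0
```

```bash
python3 - <<'E'
s=open("feel.py").read().replace("M=[];","s=ctrl.get_state(); print('moving Mz',round(s['torque'][2],3)); M=[];",1).replace("range(4)","range(3)")
open("feel.py","w").write(s)
E
python3 -m creep '[[[0.3,0,0,0,0,0,0.01],[0.3,0,0,0,0,0,0.02],[0.3,0,0,0,0,0,0.03],[0.3,0,0,0,0,0,0.04]]]' ; python3 feel.py
python3 -m creep '[[[0.3,0,0,0,0,0,0.01],[0.3,0,0,0,0,0,0.02],[0.3,0,0,0,0,0,0.03]]]' >/dev/null; python3 feel.py
```

```text
time: 8.55
position: [0.4871, 0.1162, 0.0647]
tool_rot: [1.36, 2.831, -0.003]
ft_force: [-1.4, -2.9, 5.9]
grip_width: 0.632
moving Mz 0.7
t 8.7 p [0.4871 0.1162 0.0647] yaw 38.65 tilt [ 0.    -0.002] F [-1.07 -3.89  6.45] M [-0.716  0.348  0.498] w 0.628 j [ 0.38  0.21 -0.73  1.97  0.17  1.01  0.25]
Mz [0.556 0.6   0.498] mean 0.552
bottle px shift [-0.   -0.01] cc 1.0
moving Mz 0.721
t 9.15 p [0.487  0.1162 0.0647] yaw 36.93 tilt [-0.    -0.002] F [-1.54 -2.73  6.12] M [-0.753  0.414  0.519] w 0.627 j [ 0.38  0.21 -0.72  1.97  0.17  1.01  0.22]
Mz [0.646 0.604 0.519] mean 0.59
bottle px shift [ 0.   -0.02] cc 1.0
```

```bash
python3 -m creep '[[[0.3,0,0,0,0,0,0.01],[0.3,0,0,0,0,0,0.02]]]' >/dev/null ; python3 feel.py
python3 -m creep '[[[0.3,0,0,0,0,0,0.01],[0.3,0,0,0,0,0,0.02]]]' >/dev/null; python3 feel.py
```

```text
moving Mz 0.74
t 9.5 p [0.487  0.1162 0.0647] yaw 35.79 tilt [-0.    -0.002] F [-2.13 -3.88  6.62] M [-0.823  0.357  0.545] w 0.628 j [ 0.37  0.21 -0.72  1.97  0.17  1.01  0.2 ]
Mz [0.552 0.558 0.545] mean 0.551
bottle px shift [-0.   -0.03] cc 0.999
moving Mz 0.722
t 9.85 p [0.487  0.1162 0.0646] yaw 34.64 tilt [-0.    -0.002] F [-1.22 -3.42  5.84] M [-0.807  0.347  0.551] w 0.631 j [ 0.37  0.21 -0.72  1.97  0.17  1.01  0.18]
Mz [0.611 0.53  0.551] mean 0.564
bottle px shift [-0.01 -0.01] cc 0.998
```

```bash
python3 - <<'E'
from h import *
a=ctrl.get_image("scene")[250:330,285:385,::-1]
r=np.repeat(np.load("ref.npy")[250:330,285:385,None],3,2).astype(np.uint8)
cv2.imwrite("pics/c6.png",cv2.resize(np.hstack([r,a]),None,fx=4,fy=4,interpolation=cv2.INTER_CUBIC))
E
```

```text
(no output)
```

View pics/c6.png

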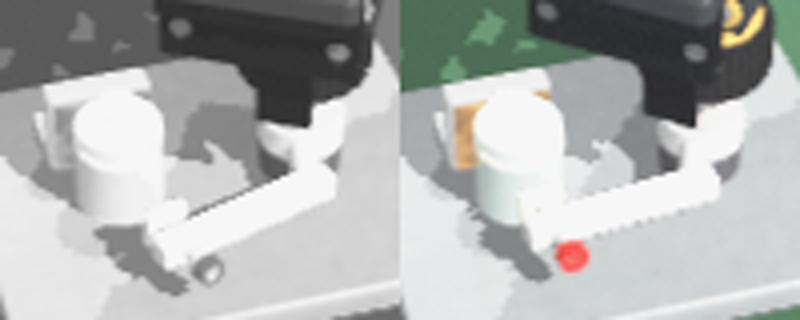

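The pad is just in front of the bottle, at about (319,303), and the bottle hasn't moved. I continue in 0.02 rad steps.

```bash
python3 -m creep '[[[0.3,0,0,0,0,0,0.01],[0.3,0,0,0,0,0,0.02]]]' >/dev/null ; python3 feel.py
python3 -m creep '[[[0.3,0,0,0,0,0,0.01],[0.3,0,0,0,0,0,0.02]]]' >/dev/null; python3 feel.py
```

```text
moving Mz 0.713
t 10.25 p [0.487  0.1162 0.0647] yaw 33.5 tilt [-0.    -0.002] F [-1.41 -3.63  5.99] M [-0.794  0.369  0.536] w 0.63 j [ 0.37  0.21 -0.71  1.97  0.17  1.01  0.16]
Mz [0.563 0.538 0.536] mean 0.545
bottle px shift [-0.02 -0.01] cc 0.998
moving Mz 0.628
t 10.6 p [0.487  0.1162 0.0647] yaw 32.35 tilt [-0.    -0.002] F [-2.06 -4.02  7.17] M [-0.826  0.417  0.563] w 0.631 j [ 0.37  0.21 -0.71  1.97  0.16  1.01  0.14]
Mz [0.613 0.518 0.563] mean 0.565
bottle px shift [-0.1  -0.02] cc 0.997
```

```bash
sed -i 's/270:302,300:322/267:294,298:330/g' feel.py
python3 -m creep '[[[0.3,0,0,0,0,0,0.01],[0.3,0,0,0,0,0,0.02]]]' >/dev/null ; python3 feel.py
```

```text
moving Mz 0.647
t 10.95 p [0.487  0.1162 0.0647] yaw 31.2 tilt [-0.    -0.002] F [-2.43 -3.95  6.02] M [-0.823  0.376  0.527] w 0.632 j [ 0.37  0.21 -0.71  1.97  0.16  1.01  0.12]
Mz [0.626 0.544 0.527] mean 0.566
bottle px shift [ 0.05 -0.04] cc 0.998
```

```bash
echo 'D=np.abs(r-g)[267:294,298:330]; print("absdiff max/mean",round(float(D.max()),1),round(float(D.mean()),2))' >> feel.py
python3 -m creep '[[[0.3,0,0,0,0,0,0.008],[0.3,0,0,0,0,0,0.015]]]' >/dev/null ; python3 feel.py
python3 -m creep '[[[0.3,0,0,0,0,0,0.008],[0.3,0,0,0,0,0,0.015]]]' >/dev/null ; python3 feel.py
```

```text
moving Mz 0.719
t 11.3 p [0.4871 0.1162 0.0647] yaw 30.35 tilt [ 0.    -0.002] F [-1.86 -2.7   6.19] M [-0.759  0.397  0.582] w 0.629 j [ 0.36  0.21 -0.71  1.97  0.16  1.01  0.11]
Mz [0.581 0.653 0.582] mean 0.605
bottle px shift [ 0.05 -0.03] cc 0.997
absdiff max/mean 31.7 1.12
moving Mz 0.739
t 11.65 p [0.487  0.1162 0.0647] yaw 29.5 tilt [-0.    -0.002] F [-1.26 -3.29  6.33] M [-0.792  0.375  0.645] w 0.634 j [ 0.36  0.21 -0.7   1.97  0.16  1.01  0.1 ]
Mz [0.635 0.632 0.645] mean 0.637
bottle px shift [0.03 0.  ] cc 0.997
absdiff max/mean 30.8 1.22
```

```bash
python3 - <<'E'
from h import *
g=ctrl.get_image("scene").mean(2); r=np.load("ref.npy"); s=np.s_[258:318,290:340]
D=np.clip(128+(g-r)*2,0,255)
cv2.imwrite("pics/c7.png",cv2.resize(np.hstack([r[s],g[s],D[s]]).astype(np.uint8),None,fx=5,fy=5,interpolation=cv2.INTER_CUBIC))
E
```

```text
(no output)
```

View pics/c7.png

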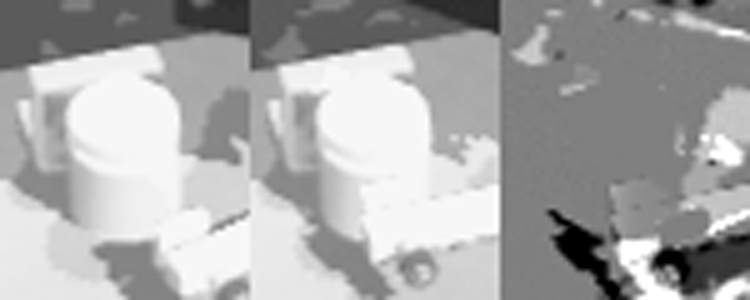

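The difference picture shows no edge at the bottle's outline, so the bottle still hasn't moved; only the pad and shadows changed. I'll watch the bottle's clean left edge from here.

```bash
sed -i 's/267:294,298:330/271:304,297:310/g' feel.py
python3 -m creep '[[[0.3,0,0,0,0,0,0.008],[0.3,0,0,0,0,0,0.015]]]' >/dev/null ; python3 feel.py|grep -v '^t'
python3 -m creep '[[[0.3,0,0,0,0,0,0.008],[0.3,0,0,0,0,0,0.015]]]' >/dev/null ; python3 feel.py
```

```text
moving Mz 0.719
Mz [0.591 0.608 0.562] mean 0.587
bottle px shift [-0.36  0.31] cc 0.805
absdiff max/mean 70.3 2.93
moving Mz 0.704
t 12.4 p [0.487  0.1162 0.0647] yaw 27.77 tilt [-0.    -0.002] F [-0.53 -2.63  5.56] M [-0.785  0.378  0.608] w 0.632 j [ 0.36  0.21 -0.7   1.97  0.16  1.01  0.07]
Mz [0.617 0.548 0.608] mean 0.591
bottle px shift [-0.58  0.26] cc 0.804
absdiff max/mean 78.0 4.28
```

```bash
sed -i 's/271:304,297:310/269:292,297:312/g' feel.py; python3 feel.py | tail -2
python3 -m creep '[[[0.3,0,0,0,0,0,0.008],[0.3,0,0,0,0,0,0.015]]]' >/dev/null ; python3 feel.py
```

```text
bottle px shift [-0.21  0.16] cc 0.933
absdiff max/mean 42.6 2.66
moving Mz 0.758
t 12.9 p [0.487  0.1162 0.0647] yaw 26.92 tilt [-0.    -0.002] F [-2.02 -3.34  6.3 ] M [-0.756  0.384  0.668] w 0.632 j [ 0.36  0.21 -0.7   1.97  0.16  1.01  0.05]
Mz [0.636 0.628 0.668] mean 0.644
bottle px shift [-0.39  0.12] cc 0.863
absdiff max/mean 42.6 3.37
```

```bash
cat >> feel.py <<'E'
if os.path.exists("last.npy"):
    l=np.load("last.npy"); D=np.abs(l-g)[269:292,297:312]; print("vs last max/mean",round(float(D.max()),1),round(float(D.mean()),2))
np.save("last.npy",g)
print("row profiles",g[284,297:311].astype(int))
E
python3 feel.py | tail -1
python3 -m creep '[[[0.3,0,0,0,0,0,0.005],[0.3,0,0,0,0,0,0.01]]]' >/dev/null ; python3 feel.py
python3 -m creep '[[[0.3,0,0,0,0,0,0.005],[0.3,0,0,0,0,0,0.01]]]' >/dev/null ; python3 feel.py
```

```text
row profiles [195 194 178 168 159 159 192 228 245 247 247 247 247 247]
moving Mz 0.829
t 13.4 p [0.487  0.1162 0.0647] yaw 26.36 tilt [-0.    -0.002] F [-1.23 -3.47  6.61] M [-0.826  0.424  0.702] w 0.633 j [ 0.36  0.21 -0.7   1.97  0.16  1.01  0.04]
Mz [0.674 0.702 0.702] mean 0.693
bottle px shift [-0.41  0.18] cc 0.838
absdiff max/mean 41.3 3.65
vs last max/mean 27.8 0.66
row profiles [194 194 179 168 158 158 192 235 246 247 247 247 247 247]
moving Mz 0.879
t 13.75 p [0.487  0.1162 0.0647] yaw 25.8 tilt [-0.    -0.002] F [-1.66 -3.47  6.44] M [-0.788  0.431  0.794] w 0.632 j [ 0.35  0.21 -0.7   1.97  0.16  1.01  0.03]
Mz [0.748 0.765 0.794] mean 0.769
bottle px shift [-0.47  0.23] cc 0.807
absdiff max/mean 43.8 3.64
vs last max/mean 31.0 1.05
row profiles [195 193 179 168 159 159 193 235 246 247 247 247 247 247]
```

```bash
python3 -m creep '[[[0.3,0,0,0,0,0,0],[0.3,0,0,0,0,0,0],[0.3,0,0,0,0,0,0]]]' >/dev/null ; python3 feel.py
```

```text
moving Mz 0.769
t 14.2 p [0.487  0.1162 0.0647] yaw 25.8 tilt [-0.    -0.002] F [-1.85 -3.21  6.08] M [-0.838  0.379  0.729] w 0.63 j [ 0.35  0.21 -0.7   1.97  0.16  1.01  0.03]
Mz [0.758 0.755 0.729] mean 0.747
bottle px shift [-0.46  0.21] cc 0.807
absdiff max/mean 43.8 3.62
vs last max/mean 1.3 0.17
row profiles [194 194 178 168 159 158 193 235 246 247 247 247 247 247]
```

Moving torque is about 0.15 N m and static torque about 0.19 N m above the free-turning values, so the squeeze is about 2 N. I release the ring and rise to the fine-knob height.

```bash
python3 -m creep '[[[0.85,0,0,0,0,0,0],[0.85,0,0,0,0,0,0],[0.85,0,0,0,0,0,0],[0.85,0,0,0,0,0,0]]]'; python3 -c "
from h import *
st(); go((.487,.1163,.102),25)"
```

```text
time: 14.6
position: [0.4868, 0.1174, 0.064]
tool_rot: [-1.672, -2.659, -0.0]
ft_force: [-0.2, 0.1, -0.5]
grip_width: 0.841
t 14.6 p [0.4868 0.1174 0.064 ] yaw 25.68 tilt [-0.  0.] F [-0.18  0.12 -0.46] M [ 0.042 -0.108  0.017] w 0.841 j [ 0.35  0.21 -0.7   1.98  0.16  1.01  0.03]
shift mm [ -1.   -0.3 -38. ] turn [-0.    -0.     0.012]
```

```bash
python3 -m creep '[[[0.85,-1,-0.3,-20,0,0,0],[0.85,-1,-0.3,-38,0,0,0],[0.85,-1,-0.3,-38,0,0,0],[0.85,-1,-0.3,-38,0,0,0]]]' >/dev/null; python3 -c "
from h import *
st()"; python3 -m creep '[[[0.1,-1,-0.3,0,0,0,0],[0.1,0,0,0,0,0,0],[0.1,0,0,0,0,0,0],[0.1,0,0,0,0,0,0],[0.1,0,0,0,0,0,0]]]' 25 >/dev/null; python3 -c "
from h import *
st()"; python3 -m creep '[[[0.1,0,0,0,0,0,0],[0.1,0,0,0,0,0,0],[0.1,0,0,0,0,0,0],[0.1,0,0,0,0,0,0]]]' >/dev/null; python3 feel.py
```

```text
t 15.0 p [0.4872 0.116  0.102 ] yaw 25.66 tilt [ 0. -0.] F [-0.93  0.32 -0.69] M [ 0.024 -0.034 -0.001] w 0.849 j [ 0.37  0.16 -0.71  1.94  0.11  1.08  0.07]
t 15.5 p [0.487  0.1161 0.102 ] yaw 25.67 tilt [-0. -0.] F [ 0.14 -0.74  0.01] M [ 0.004 -0.149  0.042] w 0.479 j [ 0.37  0.16 -0.71  1.94  0.11  1.08  0.07]
moving Mz 0.027
t 16.05 p [0.4871 0.116  0.1022] yaw 25.67 tilt [-0. -0.] F [0.31 1.12 0.87] M [-0.056 -0.011 -0.012] w 0.251 j [ 0.37  0.16 -0.71  1.94  0.11  1.08  0.07]
Mz [-0.021 -0.03  -0.012] mean -0.021
bottle px shift [-0.28  0.45] cc 0.815
absdiff max/mean 55.1 7.41
vs last max/mean 55.7 4.67
row profiles [192 190 177 167 157 156 190 233 246 247 247 247 247 247]
```

```bash
python3 -m creep '[[[0.1,0,0,0,0,0,0.03],[0.1,0,0,0,0,0,0.06],[0.1,0,0,0,0,0,0.1],[0.1,0,0,0,0,0,0.15],[0.1,0,0,0,0,0,0.2]]]' >/dev/null; python3 -c "
from h import *
st()"; python3 -m creep '[[[0.1,0,0,0,0,0,0.05],[0.1,0,0,0,0,0,0.1],[0.1,0,0,0,0,0,0.15],[0.1,0,0,0,0,0,0.2]]]' >/dev/null; python3 -c "
from h import *
st()"; python3 -m creep '[[[0.1,0,0,0,0,0,0.04],[0.1,0,0,0,0,0,0.08],[0.1,0,0,0,0,0,0.12],[0.1,0,0,0,0,0,0.16],[0.1,0,0,0,0,0,0.2]]]' >/dev/null; python3 feel.py
```

```text
t 16.55 p [0.487  0.116  0.1022] yaw 14.02 tilt [-0. -0.] F [-1.45  0.96  0.75] M [-0.051  0.105  0.145] w 0.244 j [ 0.36  0.15 -0.69  1.94  0.11  1.08 -0.13]
t 16.95 p [0.4869 0.116  0.1022] yaw 2.57 tilt [-0. -0.] F [-0.32  0.02  0.63] M [-0.09   0.134  0.06 ] w 0.246 j [ 0.34  0.15 -0.67  1.94  0.11  1.08 -0.33]
moving Mz 0.089
t 17.6 p [0.4869 0.116  0.1022] yaw -8.71 tilt [-0. -0.] F [-1.16 -0.88  0.39] M [-0.097  0.195  0.032] w 0.24 j [ 0.32  0.15 -0.65  1.94  0.1   1.08 -0.52]
Mz [0.046 0.012 0.032] mean 0.03
bottle px shift [-0.83  0.42] cc 0.803
absdiff max/mean 56.2 8.16
vs last max/mean 33.6 2.17
row profiles [189 189 175 165 154 180 214 240 246 247 247 247 247 247]
```

```bash
python3 -m creep '[[[0.1,0,0,0,0,0,0.02],[0.1,0,0,0,0,0,0.02],[0.1,0,0,0,0,0,0.02],[0.1,0,0,0,0,0,0.02]]]' >/dev/null; python3 - <<'E'
from h import *
st()
a=ctrl.get_image("scene")[240:330,280:400,::-1]
b=ctrl.get_image("top")[215:345,235:375,::-1]
cv2.imwrite("pics/c8.png",np.hstack([cv2.resize(a,(480,360),interpolation=cv2.INTER_CUBIC),cv2.resize(b,(320,360))]))
E
```

```text
t 18.0 p [0.4869 0.116  0.1021] yaw -9.85 tilt [-0.001 -0.   ] F [-2.76  0.1   2.83] M [-0.165  0.488  0.03 ] w 0.243 j [ 0.32  0.15 -0.65  1.94  0.1   1.08 -0.54]
```

View pics/c8.png

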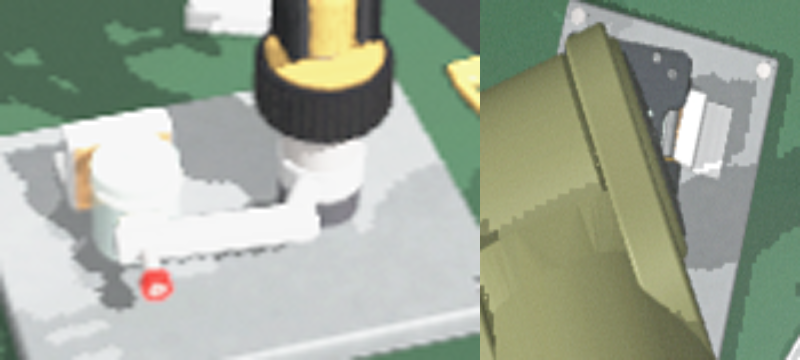

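The bottle stands upright against the cork, with the pad pressed on it and the red pad-stem head pushed further out of the jaw, at (319,311). The top view is hidden by the arm. I compare the stem travel with the expected 7–8 mm before releasing.

```bash
python3 - <<'E'
from h import *
e=np.radians(-14.7); ex=np.array([np.cos(e),np.sin(e),0]); ey=np.array([-np.sin(e),np.cos(e),0]); A=np.array([.487,.116,0])
P=A+.08*ex+.03*ey+[0,0,.037]
print("px per mm along y",proj("scene",P+.001*ey)-proj("scene",P))
s=cv2.cvtColor(np.ascontiguousarray(ctrl.get_image("scene")[:,:,::-1]),cv2.COLOR_BGR2HSV)
def red(h):
    m=((cv2.inRange(h,(0,120,80),(8,255,255))|cv2.inRange(h,(170,120,80),(180,255,255)))>0); m[:240]=0;m[340:]=0;m[:,:280]=0;m[:,420:]=0
    y,x=np.nonzero(m); return x.mean(),y.mean(),len(x)
r0=red(cv2.cvtColor(cv2.imread("pics/scene0.png"),cv2.COLOR_BGR2HSV)); r1=red(s)
for r in(r0,r1):
    q=cast("scene",r[:2],.037)-A; q[2]=0; print(np.round(r,2),"radius",np.hypot(*q[:2]),"ang",np.degrees(np.arctan2(q[1],q[0])),"plinth",q@ex,q@ey)
# c6-time: colour crop right half of pics/c6.png
c=cv2.imread("pics/c6.png")[:,400:]; h=cv2.cvtColor(c,cv2.COLOR_BGR2HSV); m=(cv2.inRange(h,(0,120,80),(8,255,255))|cv2.inRange(h,(170,120,80),(180,255,255))); y,x=np.nonzero(m)
for nm,x0,y0,f in(("c6",x.mean()/4+285,y.mean()/4+250,0),):
    q=cast("scene",(x0,y0),.037)-A; print(nm,x0,y0,"radius",np.hypot(*q[:2]),"ang",np.degrees(np.arctan2(q[1],q[0])))
E
```

```text
px per mm along y [0.16972084 0.4099697 ]
[368.04 320.54  28.  ] radius 0.09542938656199744 ang 63.89429920323272 plinth 0.018871626325192313 0.09354479963868353
[318.21 310.14  29.  ] radius 0.09951890519629422 ang 15.285962532309513 plinth 0.0861980885374005 0.0497383355568666
c6 327.98876811594204 313.96050724637684 radius 0.09664421453562122 ang 25.445812758681363
```

```bash
python3 -m creep '[[[0.7,0,0,0,0,0,0],[0.7,0,0,0,0,0,0],[0.7,0,0,0,0,0,0],[0.7,0,0,0,0,0,0]]]' >/dev/null; python3 -m creep '[[[0.7,0,0,-30,0,0,0],[0.7,0,0,-80,0,0,0],[0.7,0,0,-130,0,0,0],[0.7,0,0,-150,0,0,0]]]' >/dev/null; python3 -c "
from h import *
st(); go((.50,-.12,.25),-10)"
```

```text
t 18.95 p [0.4893 0.117  0.2573] yaw -9.84 tilt [0.008 0.001] F [1.15 0.12 0.29] M [-0.014 -0.084  0.084] w 0.695 j [ 0.36  0.01 -0.65  1.74  0.01  1.38 -0.46]
shift mm [-231.7   51.     7.2] turn [ 0.008 -0.002  0.003]
```

```bash
python3 -m creep '[[[0.7,-300,51,0,0,0,0],[0.7,-300,51,0,0,0,0],[0.7,-300,51,0,0,0,0],[0.7,-300,51,0,0,0,0],[0.7,-300,51,0,0,0,0]]]' >/dev/null; python3 -m creep '[[[0.7,-150,60,0,0,0,0],[0.7,-150,60,0,0,0,0],[0.7,-150,60,0,0,0,0],[0.7,-150,60,0,0,0,0]]]'; python3 - <<'E'
from h import *
st()
b=ctrl.get_image("top")[:,:,::-1]; a=ctrl.get_image("scene")[:,:,::-1]; cv2.imwrite("pics/topE.png",b); cv2.imwrite("pics/sceneE.png",a)
o=cv2.imread("pics/top0.png"); s=np.s_[275:330,265:325]; w=np.s_[235:285,290:350]
f=lambda x,z:cv2.resize(x,z,interpolation=cv2.INTER_CUBIC)
cv2.imwrite("pics/c9.png",np.vstack([np.hstack([f(o[s],(400,300)),f(b[s],(400,300))]),np.hstack([f(b[225:345,240:370],(325,300)),f(a[240:340,270:430],(475,300))])]))
E
```

```text
time: 19.85
position: [0.5183, -0.2994, 0.251]
tool_rot: [2.412, 2.011, -0.004]
ft_force: [-1.0, -0.4, -1.0]
grip_width: 0.701
t 19.85 p [ 0.5183 -0.2994  0.251 ] yaw -10.34 tilt [-0.001 -0.003] F [-1.02 -0.36 -0.99] M [-0.036 -0.037 -0.018] w 0.701 j [ 0.71  0.21 -0.28  1.54  0.06  1.4   0.25]
```

View pics/c9.png

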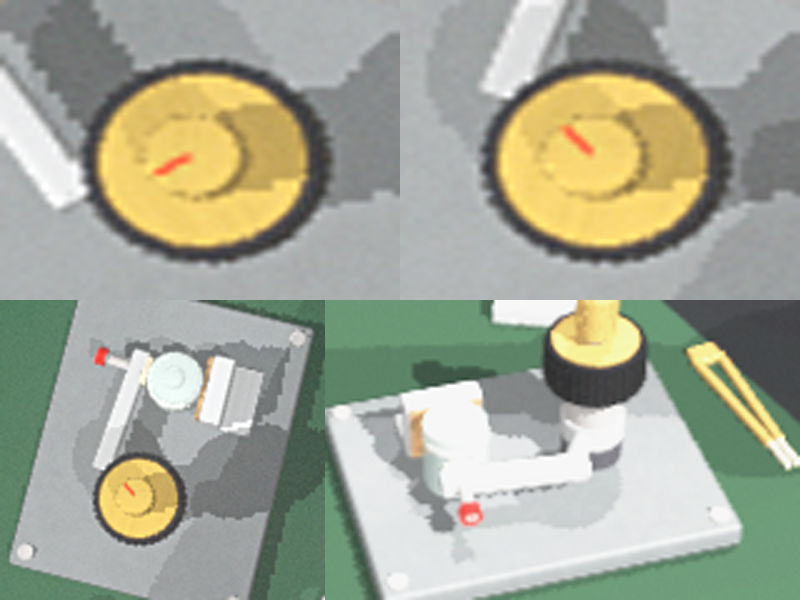

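Both views show the bottle upright between pad and cork, and the gripper clear. The knob's mark turned about 77–84° and the red stem head stands well out of the jaw. I fit both numerically from the top pictures.

```bash
python3 - <<'E'
from h import *
A=np.array([.487,.116])
for n in("top0","topE"):
    im=cv2.imread(f"pics/{n}.png").astype(float); h=cv2.cvtColor(im.astype(np.uint8),cv2.COLOR_BGR2HSV)
    m=(((h[...,0]<11)|(h[...,0]>170))&(h[...,1]>110)); 
    k=m.copy(); k[:290]=0;k[318:]=0;k[:,:280]=0;k[:,315:]=0; y,x=np.nonzero(k)
    P=np.array([cast("top",(u,v),.127)[:2] for u,v in zip(x,y)]); c=P.mean(0); u=np.linalg.svd(P-c)[2][0]
    print(n,"mark px",len(x),"dir",np.degrees(np.arctan2(u[1],u[0]))%180)
    k=m.copy(); k[:225]=0;k[300:]=0;k[:,:238]=0;k[:,300:]=0; y,x=np.nonzero(k)
    q=cast("top",(x.mean(),y.mean()),.037)[:2]-A; print("  head",len(x),np.round(q,4),"r",np.hypot(*q),"ang",np.degrees(np.arctan2(q[1],q[0])),"t",np.sqrt(max(0,q@q-.08**2)))
E
```

```text
top0 mark px 5 dir 120.61901284184347
  head 30 [0.0421 0.0877] r 0.09726176830341816 ang 64.3288283213677 t 0.05531592513470057
topE mark px 6 dir 35.57190137917826
  head 29 [0.0905 0.0281] r 0.0948168158962072 ang 17.262671906236115 t 0.05089428825217277
```

```bash
python3 -m creep '[[[0.7,0,0,0,0,0,0],[0.7,0,0,0,0,0,0],[0.7,0,0,0,0,0,0]]]'; python3 -c "
from bench import ctrl
print(ctrl.close_job())"
```

```text
time: 20.25
position: [0.5201, -0.29, 0.2527]
tool_rot: [2.401, 2.026, 0.001]
ft_force: [0.4, 0.3, 0.1]
grip_width: 0.699
the job is handed in; nothing more can be done
None
```

The bottle is clamped at an estimated 6 N, and I handed the job in at about 20 s; it reports no verdict.

- **Ring:** I turned it about 0.85 rad clockwise. By then its torque had risen 0.15–0.19 N m above the free drag, which puts the squeeze at about 2 N. I held it there and then let go.
- **Fine knob:** I turned the brass knob alone 0.62 rad clockwise, held it, then released it and backed the arm away.

**Last checks:**
- **No slip:** the knob's mark turned 85° in all, against 84° expected from the two turns.
- **Bottle:** the pictures show it upright, between the pad and the cork.
- **Loose items:** the arm never came near the weight, boat or forceps. I did not measure their positions again at the end.
- **Squeeze:** from the torque and the knob turn it comes to about 6.1 N. The travel of the pad's red stem agrees only loosely. Most readings gave 4–8 N, but one coarse scene-view reading came out at about 3.6 N. The final top-view reading implied about 10 mm of travel, roughly 8 N, and its radius disagreed with its angle. I relied on the torque figure.

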